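# Clamp a split loaf mould shut with its cam lever

### The job

Get the split loaf mould ready for the next batch: stand the loose half upright on the tray with its rear tab fully home in the slot, and close it against the red seal. Then swing the black-knobbed cam lever round so that its hook catches the keeper stud and draws the seam shut; feel for where it turns firm, stop there without forcing it further, and let go so that the lever alone keeps the seam tight. Leave the other things on the counter where they are.

Things in the scene. Friction and masses are not known exactly. Their poses are not given: they have to be found in the camera images.
- mould: Fixed half of an aluminium loaf mould on a dark steel tray (270 x 132 mm, 6 mm thick), walls to z=76 mm; it cannot move. Origin: middle of the tray's underside. x runs from the lever end (front, x<0) to the slot end (rear, x>0). The seam is the plane y=0: fixed half on the +y side, the loose half belongs at -y, standing on the tray (its origin at 0, 0, 6 mm here, same yaw).
- mould_slot (a point): Closed end of the tall slot at the fixed half's rear (x=112.5 mm), open at the top and towards -x. One side is the rear flange at y=0; the other, a bent plate, lies at y=-17 at the mouth (x=89), -9.5 at x=98, -6.4 at the closed end. The loose half's 5 mm tab slides in along +x; its front may stand up to 0.2 rad (40 mm) out while it enters, then swings shut about the tab.
- mould_seal (a point): Face of the red rubber seal strip (27 mm high) at x=-107, z=59 mm on the front flange (flange x -134 to -83, top at z=73 mm). It stands 5 mm out of the seam (y=-5) and springs: about 3 N when first touched, 7 N when pressed flush, so without the lever it pushes the half open again. Axes as the mould's.
- mould_seam_front (a point): Point on the fixed half's seam face at the front flange: (-95, 0, 40) mm in the mould's frame, same axes. Beside it, at x -119 to -105, a stop lug rises to z=90 mm at the seam, level with the hook; the loose half has its twin (3 mm thick, 84 mm above its foot).
- mould_seam_rear (a point): Point on the fixed half's seam face at the rear flange: (95, 0, 40) mm in the mould's frame, same axes.
- half: Loose half: bottomless U of aluminium (170 mm long wall, two 42 mm end walls, rim 70 mm high, 0.35 to 0.75 kg), standing upright on the worktop. Origin: at the foot, on the seam line, mid-length. z up, x to its rear, long wall at y=-44, flanges along y=0: front flange x -134 to -83, 6 mm thick (y -6 to 0); rear tab x 83 to 112, 5 mm thick (y -5 to 0), 56 mm high.
- half_grip (a point): Middle of the folded rim on the loose half's long wall, the place to pinch it from above: rim 10 mm wide (along y), 166 mm long, 16 mm high, flat sides, its top 8 mm above this point, which lies at (0, -44.5, 62) mm in the half's frame. Axes as the half's.
- half_tab (a point): Middle of the end edge of the loose half's rear tab: (112, -2.5, 28) mm in the half's frame.
- half_stud (a point): Steel keeper stud of the loose half, upright, 10 mm thick with a 15 mm head, z 52 to 88 mm; this point is its nominal axis at (-118, -12, 74) mm in the half's frame. Its slotted plate was last set up to 4 mm either way in y: this reading does not show it.
- half_seam_front (a point): Point on the loose half's seam face at its front flange: (-95, 0, 34) mm in the half's frame; meets mould_seam_front when shut.
- half_seam_rear (a point): The same at its rear: (95, 0, 34) mm; meets mould_seam_rear when shut.
- half_foot (a point): Point on the loose half's foot plane, (0, -20, 0) mm in its frame.
- lever: Steel cam lever on an upright axis by the front flange. Origin on the axis under the hub, z=74 mm; its y axis points along the 80 mm arm. Open, the arm points along the mould's +y (0 to 0.15 rad past it at the start); to close, it turns counter-clockwise seen from above, towards the mould's -x. It stays where it is left. Its curved hook runs at z 76 to 84 mm, inner radius 50 mm at the mouth falling to 30.
- lever_pivot (a point): On the lever's axis, z=86 mm. From open, the hook meets the stud after 0.5 to 1.3 rad (if the front seam is less than 7 mm open), then draws it in by 1 mm per 0.1 rad. The seam shuts and the lever turns firm at about 1.7 rad, or 0.45 sooner or later with the stud's setting: only the force tells. Drawing takes 1 to 4 N at the knob; shut, that climbs fast: 9 to 13 N is firm, over 18 N strains it.
- lever_grip (a point): Centre of the upright black knob at the lever's end: 18 mm thick, 36 mm high, 80 mm from the pivot, 108 mm above the worktop (the arm's top lies 20 mm lower). Pinch it from above, or push it. It is fixed to the arm and turns with it.
- timer: Red baking timer with a white dial, 62 x 70 x 70 mm; bystander. Origin under its middle.
- tape_roll: Roll of brown packing tape, 92 mm wide, 48 mm high; bystander. Origin under its middle.
- sugar_shaker: Sugar shaker, 44 mm wide, 90 mm high; bystander. Origin under its middle.
- scraper: Dough scraper with a black round grip, 92 x 112 x 19 mm; bystander. Origin under its middle.
- ticket: Black price ticket in a foot, 70 x 24 x 58 mm; bystander. Origin under its middle.

How it is judged:
On the way, in this order (a step that is already met when the one before it is completed fails the run):
1. the loose half stands on the tray, its tab home in the slot and its front flange within 7.5 mm of the seam (y of half_seam_front in the frame of mould_seam_front between -0.0075 and 0.005 m and y of half_seam_rear in the frame of mould_seam_rear between -0.004 and 0.005 m and x of half_seam_rear in the frame of mould_seam_rear between -0.006 and 0.006 m and z of half_foot in the frame of mould below 0.0085 m and angle between half's own z axis and vertical below 0.03 rad), for 0.2 s.
2. the lever's hook pulls on the keeper stud and the front seam is drawn to under 1.5 mm (y of half_seam_front in the frame of mould_seam_front between -0.0015 and 0.005 m and y of half_seam_rear in the frame of mould_seam_rear between -0.004 and 0.005 m and x of half_seam_rear in the frame of mould_seam_rear between -0.006 and 0.006 m and z of half_foot in the frame of mould below 0.0085 m and angle between half's own z axis and vertical below 0.03 rad and contact force between lever and half above 3 N), for 0.2 s.
At the end, for the whole second after the job is handed in: The loose half stands upright (within 0.03 rad) and still on the tray (foot within 2.5 mm of its top), its tab home in the slot (within 6 mm along the mould, rear seam open less than 4 mm), the front seam open less than 1.5 mm, and the lever's hook holds it there with more than 3 N on the stud (all of step 2 and linear speed of half below 0.01 m/s); the robot touches nothing.
It fails at once if the seam is overtightened: the hook pulls on the stud with more than 100 N (contact force between lever and half above 100 N).
It fails at once if a bystander (timer, sugar shaker, scraper, price ticket or tape roll) is shifted by more than 30 mm (distance of any of timer, sugar_shaker, scraper, ticket, tape_roll from where it was at the start of the episode above 0.03 m).
It also fails if it takes over 72 s, if anything falls off the work surface, if the arm or the gripper's body presses on something with over 40 N, if the wrist force passes 120 N, or if a joint passes its speed limit or range.

### The arm

A 7-joint arm with a two-finger parallel gripper is mounted at the origin on a cart in front of the work surface, level with it; the furniture and walls round the work are solid. World frame = base frame: x ahead of the robot, y to its left, z up, the work surface at z = 0. Lengths are in m, angles in rad, forces in N, time in s.
With the tool pointing down it reaches from about 0.425 to 0.925 m from the base axis. Payload 6.8 kg.
Tool frame: the origin (TCP) lies midway between the tips of the shut fingers; the grasp point (between the pads) lies 19 mm behind it; z points along the fingers, y is the line along which they close (so a half turn about z gives the same grasp; the last joint's range is limited). The gripper opens to 88 mm and grips with 3 to 60 N. Pads are 20 mm wide; open, the fingers measure 115 mm over their backs; the gripper's body (75 mm by 178 mm) begins 61 mm behind the grasp point.
Start: joints at [-1.277, 0.477, 0.022, 1.555, -0.011, 1.109, -0.083], TCP at [0.264, 0.621, 0.223] pointing down, gripper open.
Joint ranges: [-2.96, 2.96], [-0.34, 2.1], [-1.41, 1.46], [0.24, 2.44], [-1.37, 4.51], [0.17, 1.92], [-2.96, 2.96]. Speed limits (rad/s): [2.39, 2.39, 3.14, 3.14, 3.14, 3.14, 3.14].

### API

Orientations are given as a unit quaternion [x, y, z, w].
In Python, from plant import state, get_image, calibration, job_done gives the robot as it stands.
- The arm moves only by the tool servo_tool, never from a script. Its argument "motion" is a list of rows, each a list of 3 entries, a list of its own where there are three numbers: the shift along the world's x, y, z in cm, then the turn about the world's z in degrees, then the opening, from 0 (shut) to 1 (fully open). In form: [[[x, y, z], twist, gripper], ...]. A call has 1 to 10 rows; each row shifts and turns the commanded pose from where the row before left it; what a row does not reach is not made up. A row lasts 1/12 s, in which the tool goes at most 41.7 mm and 7.16 degrees, less where a joint would pass 70% of its speed; a pose out of reach is approached as far as the arm can. A call with a gripper value outside its range is refused whole. The fingers move at their own pace and stop on an object; "force" is the grip in N (left out, the last holds). Time passes only in rows, so rows that do not move let the fingers close. It gives the time, the measured TCP pose, the force, the opening and the grip force at its end, in the units of the state.
- state(): the state, without advancing time (a new reading comes with each control period).
- get_image(name): name is "scene" or "top" or "wrist"; returns the picture (420x560x3 uint8, red, green, blue); there is no depth.
- calibration(name): a dict with "intrinsics" (3x3 intrinsics, pixels), "R" (3x3) and "t" (3): a world point X has camera coordinates R X + t. Camera axes: x right, y down, z forward; pixel columns grow to the right and rows downward; lengths in m; the calibration is good to about 2 mm. A picture is of the moment at which its call begins: read the wrist's pose just before it. calibration takes no time and is no camera call; for the wrist camera it gives the pose at the moment of the call.
- job_done(): hands the job in; it is judged then, once.
The state is a dict: "time": time; "joint_pos": joint angles; "qd": joint speeds; "joint_torque": joint torques, N m; "eef_pos": TCP position; "orientation": TCP orientation; "wrist_force": force on the tool from outside, world axes, zero at the start; "ft_torque": the same for the moment, N m; "width": opening from 0.0 (shut) to 1.0 (fully open); "gripper_force": force on a finger pad.
Only numpy, scipy, OpenCV 4.12 (cv2) and the standard library are available. Lean on these libraries where they do the work, as an engineer would, in place of code of your own. Each camera call takes 0.05 s, during which the arm holds its last target. There are 200 camera calls.

## Working session

There is one attempt and no reset: what is moved stays moved. The work goes in short steps, Python scripts to look and compute and a tool call to move; the robot and the scene stay as the last step left them, time stands still between calls to the robot, and variables do not carry over. Pictures are saved under pics/ and viewed, at most 10 in all, crops included, and the job is handed in when it is done.

Besides the shell and the picture viewer there is one more tool, called after "Request:" by a JSON object that holds its "method" and its "body", one argument or row to a line. servo_tool: Moves the arm, as the interface text tells. Its arguments: {"type":"object","properties":{"motion":{"type":"array","items":{"type":"array"}},"force":{"type":"number"}},"required":["motion"]}

```bash
mkdir -p pics; ls; python3 - <<'E'
from plant import *
import cv2,numpy as np
s=state();print(s['time'],s['eef_pos'],s['orientation'],s['width'])
for n in('top','scene'):
    im=get_image(n);cv2.imwrite(f'pics/{n}0.png',im[:,:,::-1])
    c=calibration(n);print(n,c)
E
```

```text
pics
0.0 [0.26374406 0.62066787 0.22168001] [ 1.99522208e-01  9.79892867e-01 -9.19517739e-04 -1.07462007e-04] 0.9996033542415528
top {'intrinsics': array([[538.07515818,   0.        , 279.48969699],
       [  0.        , 538.07515818, 217.77169606],
       [  0.        ,   0.        ,   1.        ]]), 'R': array([[ 0.03420047, -0.99941113, -0.00277993],
       [-0.97622261, -0.03281093, -0.21427287],
       [ 0.21405548,  0.01004207, -0.97676988]]), 't': array([-0.01126508,  0.57474012,  1.49851813])}
scene {'intrinsics': array([[460.81936362,   0.        , 277.86711153],
       [  0.        , 460.81936362, 200.42451644],
       [  0.        ,   0.        ,   1.        ]]), 'R': array([[ 0.71154263, -0.70250852, -0.01374267],
       [-0.48897475, -0.48102781, -0.72767846],
       [ 0.50458972,  0.52449406, -0.68578072]]), 't': array([-0.37413586,  0.35327567,  1.0085326 ])}
```

View pics/top0.png

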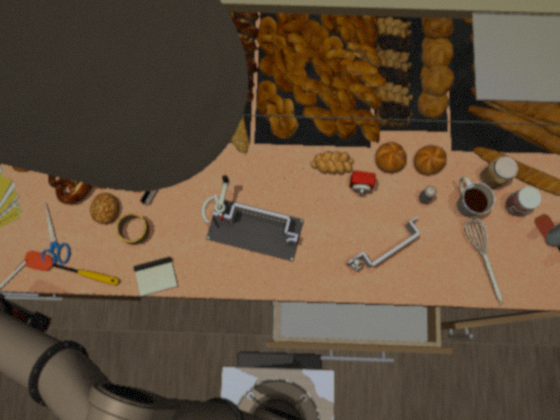

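View pics/scene0.png

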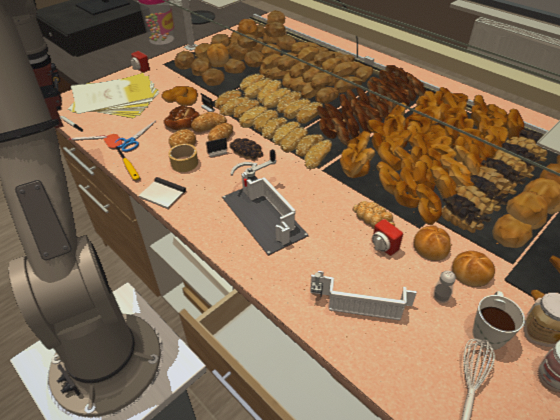

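The top view shows the fixed mould and tray at about (255,232), with its lever knob at about (225,180). The loose half is at about (385,245), with its stud end at (357,263) and its tab end at (415,228). I'll enlarge both.

```bash
python3 - <<'E'
import cv2,numpy as np
t=cv2.imread('pics/top0.png')[165:285,190:430]
a=cv2.resize(t,None,fx=3.3,fy=3.3,interpolation=cv2.INTER_CUBIC)
cv2.imwrite('pics/c1.png',cv2.convertScaleAbs(a,alpha=1.3,beta=15)); print(a.shape)
E
```

```text
(396, 792, 3)
```

View pics/c1.png

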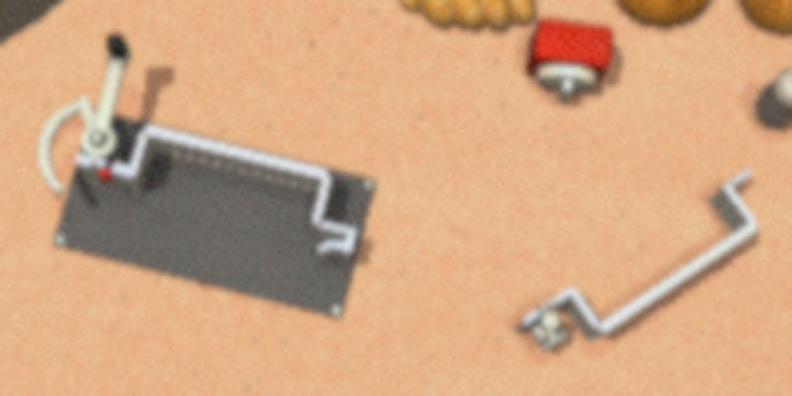

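The crop shows the tray corners at about (60,240), (337,312) and (370,184), the knob at (117,47), and the lever hub at (98,138). The half's rim runs from (603,328) to (753,230). Its flange end is at (523,325) and its tab end at (747,175).

```bash
cat > h.py <<'E'
from plant import *
import cv2,numpy as np
def ray(n,uv,z,c=None):
    c=c or calibration(n);K,R,t=map(np.array,(c['intrinsics'],c['R'],c['t']))
    d=R.T@np.linalg.inv(K)@np.array([*uv,1.]);o=-R.T@t
    return o+d*(z-o[2])/d[2]
def proj(n,X,c=None):
    c=c or calibration(n);p=c['intrinsics']@(c['R']@np.array(X,float)+c['t']);return p[:2]/p[2]
E
python3 - <<'E'
from h import *
P=lambda x,y,z:ray('top',(190+x/3.3,165+y/3.3),z).round(4)
for n,x,y,z in[('FL',60,240,.006),('RL',337,312,.006),('RR',370,184,.006),('knobtop',117,42,.126),('hub',98,138,.09),('wallF',150,131,.076),('wallR',325,176,.076),('hFcorner',603,328,.07),('hRcorner',753,230,.07),('flEnd',523,325,.07),('tabEnd',747,175,.056),('Fwallseam',573,293,.07),('Rwallseam',720,195,.07),('stud',552,317,.088)]:
    print(n,P(x,y,z))
E
```

```text
FL [0.519  0.2194 0.006 ]
RL [ 0.462  -0.0329  0.006 ]
RR [ 0.5802 -0.0595  0.006 ]
knobtop [0.6715 0.1642 0.126 ]
hub [0.595 0.18  0.09 ]
wallF [0.6062 0.1366 0.076 ]
wallR [ 0.571  -0.0178  0.076 ]
hFcorner [ 0.4469 -0.2603  0.07  ]
hRcorner [ 0.5368 -0.3906  0.07  ]
flEnd [ 0.4472 -0.1917  0.07  ]
tabEnd [ 0.5888 -0.3899  0.056 ]
Fwallseam [ 0.4764 -0.2345  0.07  ]
Rwallseam [ 0.5669 -0.3625  0.07  ]
stud [ 0.4524 -0.214   0.088 ]
```

Request:
{"method": "servo_tool", "body": {
  "motion": [
    [[2.6,-3.1,0.2],-3.2,1],
    [[2.6,-3.1,0.2],-3.2,1],
    [[2.6,-3.1,0.2],-3.2,1],
    [[2.6,-3.1,0.2],-3.2,1],
    [[2.6,-3.1,0.2],-3.2,1],
    [[2.6,-3.1,0.2],-3.2,1],
    [[2.6,-3.1,0.2],-3.2,1],
    [[2.6,-3.1,0.2],-3.2,1],
    [[2.6,-3.1,0.2],-3.2,1],
    [[2.6,-3.1,0.2],-3.2,1]
  ]
}}

```text
time: 0.93
eef_pos: [0.5247, 0.3094, 0.2426]
orientation: [0.463, 0.886, -0.0, -0.0]
wrist_force: [0.3, 0.5, -1.4]
width: 1.002
gripper_force: 0.0
```

```bash
python3 - <<'E'
from h import *
s=state();print(s['joint_pos'].round(3) if hasattr(s['joint_pos'],'round') else s['joint_pos'])
E
```

```text
[-0.833  0.355  0.257  1.712 -0.1    1.088  0.063]
```

Request:
{"method": "servo_tool", "body": {
  "motion": [
    [[-0.2,-4.0,0],0,1],
    [[-0.2,-4.0,0],0,1],
    [[-0.2,-4.0,0],0,1],
    [[-0.2,-4.0,0],0,1],
    [[-0.2,-4.0,0],0,1],
    [[-0.2,-4.0,0],0,1],
    [[-0.2,-4.0,0],0,1],
    [[-0.2,-4.0,0],0,1],
    [[-0.2,-4.0,0],0,1],
    [[-0.2,-4.0,0],0,1]
  ]
}}

```text
time: 1.77
eef_pos: [0.5032, -0.0905, 0.2426]
orientation: [0.462, 0.887, 0.0, -0.0]
wrist_force: [0.8, 0.4, 0.7]
width: 1.0
gripper_force: 0.0
```

Request:
{"method": "servo_tool", "body": {
  "motion": [
    [[-0.2,-4.0,0],0,1],
    [[-0.2,-4.0,0],0,1],
    [[-0.3,-4.0,0],0,1],
    [[-0.3,-4.0,0],0,1],
    [[-0.3,-4.0,0],0,1],
    [[-0.3,-3.4,0],0,1],
    [[0,0,0],0,1],
    [[0,0,0],0,1]
  ]
}}

```text
time: 2.43
eef_pos: [0.4867, -0.3248, 0.2423]
orientation: [0.464, 0.886, -0.0, -0.0]
wrist_force: [-0.1, 1.2, -0.2]
width: 1.007
gripper_force: 0.0
```

```bash
python3 - <<'E'
from h import *
s=state();print(s['time'],s['eef_pos'],s['orientation'],s['joint_pos'])
im=get_image('wrist');cv2.imwrite('pics/w1.png',cv2.convertScaleAbs(im[:,:,::-1],alpha=1.2,beta=10))
import pickle;c=calibration('wrist');pickle.dump(c,open('w1.pkl','wb'))
for P in [(.488,-.325,.07),(.4469,-.2603,.07),(.5368,-.3906,.07)]:print(proj('wrist',P,c))
E
```

```text
2.4333 [ 0.48671703 -0.32480536  0.24228319] [ 4.63944179e-01  8.85864233e-01 -4.77446886e-04 -3.62386009e-04] [ 0.03618499  0.34354936  0.57096344  1.78391913 -0.20729156  1.07505413
  1.28586022]
[279.96572325 186.16835015]
[283.54498925 104.28005023]
[282.42024141 262.30882803]
```

View pics/w1.png

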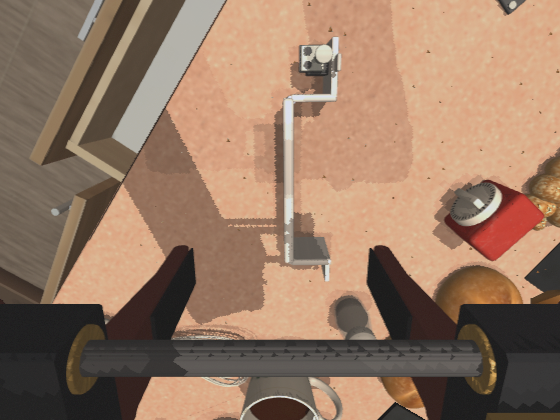

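The wrist view shows the rim as a vertical strip along column 289, from row 101 to row 262. The stud head is at (324,55) and the tab end at (327,278). The shaker (350,315) stands beyond the tab.

```bash
python3 - <<'E'
from h import *
import pickle;c=pickle.load(open('w1.pkl','rb'))
g=cv2.cvtColor(cv2.imread('pics/w1.png'),cv2.COLOR_BGR2HSV)
sub=(g[:,:,1]<60)&(g[:,:,2]>150)
cs=[]
for r in range(115,256,20):
    x=np.flatnonzero(sub[r,270:310])+270;cs.append((r,x.min(),x.max()) if len(x) else r)
print(cs)
a=ray('w',(289,101),.07,c);b=ray('w',(289,262),.07,c)
d=b-a;print(a,b,np.degrees(np.arctan2(d[1],d[0])),(a+b)/2,np.linalg.norm(d))
for uv,z in(((324,55),.088),((327,278),.056),((337,40),.07)):print(ray('w',uv,z,c))
print(proj('w',(.4867,-.3248,.07),c), proj('w',state()['eef_pos'],c),ray('w',(350,330),0,c))
E
```

```text
[(115, np.int64(283), np.int64(293)), (135, np.int64(284), np.int64(293)), (155, np.int64(284), np.int64(293)), (175, np.int64(284), np.int64(292)), (195, np.int64(284), np.int64(293)), (215, np.int64(284), np.int64(293)), (235, np.int64(286), np.int64(291)), (255, np.int64(284), np.int64(292))]
[ 0.44931051 -0.25513767  0.07      ] [ 0.54221553 -0.38638987  0.07      ] -54.70776889790947 [ 0.49576302 -0.32076377  0.07      ] 0.16080573765059547
[ 0.45145617 -0.20885437  0.088     ]
[ 0.59206494 -0.38384617  0.056     ]
[ 0.45410703 -0.19027484  0.07      ]
[278.98530993 185.26169981] [281.15768572 266.21861069] [ 0.6892629  -0.44946351  0.        ]
```

Request:
{"method": "servo_tool", "body": {
  "motion": [
    [[0.4,0.2,-2],0.4,1],
    [[0.4,0.2,-3],0,1],
    [[0,0,-3.5],0,1],
    [[0,0,-3.5],0,1],
    [[0,0,-3.5],0,1],
    [[0,0,-2.5],0,1],
    [[0,0,-1.5],0,1],
    [[0,0,-0.4],0,1],
    [[0,0,0],0,0.5],
    [[0,0,0],0,0.3]
  ],
  "force": 40
}}

```text
time: 3.32
eef_pos: [0.4969, -0.3179, 0.0444]
orientation: [0.458, 0.889, 0.0, 0.0]
wrist_force: [0.1, -0.6, -0.1]
width: 0.888
gripper_force: 0.0
```

Request:
{"method": "servo_tool", "body": {
  "motion": [
    [[0,0,0],0,0.15],
    [[0,0,0],0,0],
    [[0,0,0],0,0],
    [[0,0,0],0,0],
    [[0,0,0],0,0],
    [[0,0,0],0,0]
  ],
  "force": 50
}}

```text
time: 3.82
eef_pos: [0.4961, -0.3188, 0.0439]
orientation: [0.459, 0.889, 0.0, 0.0]
wrist_force: [-0.8, -0.4, -0.1]
width: 0.432
gripper_force: 0.0
```

Request:
{"method": "servo_tool", "body": {
  "motion": [
    [[0,0,0],0,0],
    [[0,0,0],0,0],
    [[0,0,0],0,0],
    [[0,0,0],0,0],
    [[0,0,0],0,0],
    [[0,0,0],0,0]
  ]
}}

```text
time: 4.32
eef_pos: [0.4951, -0.3195, 0.0436]
orientation: [0.459, 0.888, -0.0, -0.0]
wrist_force: [-3.0, -1.8, 2.2]
width: 0.108
gripper_force: 50.0
```

Request:
{"method": "servo_tool", "body": {
  "motion": [
    [[0,0,0.5],0,0],
    [[0,0,1],0,0],
    [[0,0,2],0,0],
    [[0,0,2],0,0],
    [[0,0,2],0,0],
    [[0,0,2],0,0],
    [[0,0,1],0,0],
    [[0,0,0],0,0]
  ]
}}

```text
time: 4.98
eef_pos: [0.4975, -0.3191, 0.1512]
orientation: [0.459, 0.889, 0.0, 0.002]
wrist_force: [-0.3, -0.8, -5.3]
width: 0.112
gripper_force: 50.0
```

Request:
{"method": "servo_tool", "body": {
  "motion": [
    [[0,2,0.5],-4,0],
    [[-0.4,3.7,0.5],-4,0],
    [[-0.5,3.7,0.5],-4,0],
    [[-0.5,3.7,0.5],-4,0],
    [[-0.5,3.7,0.5],-4,0],
    [[-0.5,3.7,0.5],-4,0],
    [[-0.5,3.7,0.5],-4,0],
    [[-0.5,3.7,0.5],-4,0],
    [[-0.5,3.7,0.5],-4,0],
    [[-0.5,3.7,0.5],-4,0]
  ]
}}

```text
time: 5.82
eef_pos: [0.4503, 0.0361, 0.198]
orientation: [0.736, 0.677, -0.001, -0.001]
wrist_force: [0.3, 0.1, -4.5]
width: 0.112
gripper_force: 50.0
```

Request:
{"method": "servo_tool", "body": {
  "motion": [
    [[-1,3.7,0],-4,0],
    [[-1,3.5,0],-4,0],
    [[-0.7,2.2,0],0,0],
    [[0,0,0],0,0],
    [[0,0,0],0,0],
    [[0,0,0],0,0]
  ]
}}

```text
time: 6.32
eef_pos: [0.4244, 0.1275, 0.198]
orientation: [0.781, 0.625, -0.001, 0.0]
wrist_force: [0.2, -0.0, -5.4]
width: 0.107
gripper_force: 50.0
```

```bash
python3 - <<'E'
from h import *
s=state();print(s['time'],s['eef_pos'],s['orientation'],s['joint_pos'])
im=get_image('wrist');cv2.imwrite('pics/w2.png',cv2.convertScaleAbs(im[:,:,::-1],alpha=1.2,beta=10))
import pickle;c=calibration('wrist');pickle.dump((c,s),open('w2.pkl','wb'))
im=get_image('top');cv2.imwrite('pics/top2.png',im[:,:,::-1])
im=get_image('scene');cv2.imwrite('pics/scene2.png',im[:,:,::-1])
E
```

```text
6.3167 [0.42443331 0.12747421 0.19800544] [ 7.80565179e-01  6.25073871e-01 -8.10249608e-04  1.69504135e-05] [-0.94651223  0.12117534  0.56343997  2.13940841 -0.08170152  0.90276922
 -0.55595565]
```

View pics/w2.png

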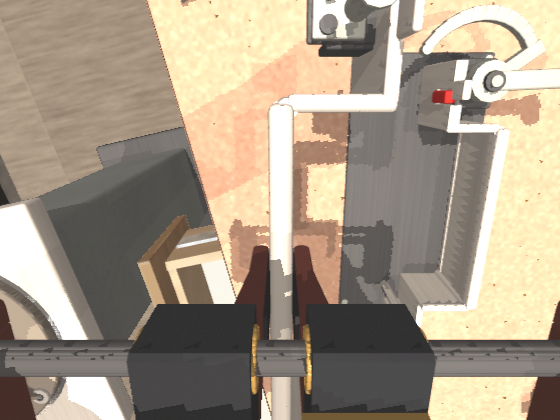

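The wrist view shows the mould's outer wall corners at (500,130) and (472,306), the hub at (496,82) and the seal at (442,97). The held half's rim is along column 282, with its front corner at (282,103) and its flange junction at (393,103).

```bash
python3 - <<'E'
from h import *
import pickle;c,s=pickle.load(open('w2.pkl','rb'))
R=lambda u,v,z:ray('w',(u,v),z,c)
e=s['eef_pos']; q=s['orientation'];ya=2*np.degrees(np.arctan2(q[1],q[0]))-90;print('tool y',ya)
A=R(500,130,.076);B=R(472,306,.076);d=(B-A)[:2];yaw=np.arctan2(d[1],d[0]);print(A,B,np.linalg.norm(d),np.degrees(yaw))
th=np.radians(-102.7);u=np.array([np.cos(th),np.sin(th)]);v=np.array([-u[1],u[0]])
M=np.array([.55,.08])
def m(P):return np.round(1e3*np.array([(P[:2]-M)@u,(P[:2]-M)@v]),1)
print('mould frame: corners',m(A),m(B))
for n,a in dict(rearflangeTopcorner=(432,306,.076),hub=(496,82,.09),hooktip=(428,48,.084),sealtopL=(434,97,.0725),flangetopfront=(459,62,.076),frontflangerear=(450,130,.076),flangewall=(455,132,.076)).items():print(n,m(R(*a)))
zr=e[2]-.0436+.07
print('half rel')
t2=np.radians(ya-90);u2=np.array([np.cos(t2),np.sin(t2)]);v2=np.array([-u2[1],u2[0]])
for a in((282,103),(393,103),(282,200),(272,105)):
    P=R(*a,zr)[:2]-e[:2];print(a,1e3*P@u2,1e3*P@v2)
# held half yaw in image
g=cv2.cvtColor(cv2.imread('pics/w2.png'),cv2.COLOR_BGR2HSV);k=(g[:,:,1]<40)&(g[:,:,2]>170)
for r in(120,240):
    x=np.flatnonzero(k[r,262:305])+262;print(r,x.min(),x.max())
# top view crop
t=cv2.imread('pics/top2.png')[175:285,190:330]
cv2.imwrite('pics/c2.png',cv2.convertScaleAbs(cv2.resize(t,None,fx=5,fy=5,interpolation=cv2.INTER_CUBIC),alpha=1.4,beta=15))
E
```

```text
tool y -12.624750656458218
[0.60504858 0.14356226 0.076     ] [ 0.5737785 -0.0131115  0.076    ] 0.15976383983447084 -101.28719280453447
mould frame: corners [-74.1  39.7] [85.6 43.7]
rearflangeTopcorner [85.6  6.7]
hub [-109.4   22. ]
hooktip [-132.6  -27.4]
sealtopL [-98.9 -14. ]
flangetopfront [-1.239e+02 -1.000e-01]
frontflangerear [-74.1   0.4]
flangewall [-72.6   4.5]
half rel
(282, 103) -79.52826818048322 0.7249124809183888
(393, 103) -79.46562994510792 41.503467097796765
(282, 200) -42.324000393986005 0.7049175589301336
(272, 105) -78.82658870481134 -2.956186446168866
120 270 291
240 270 289
```

Request:
{"method": "servo_tool", "body": {
  "motion": [
    [[0.2,-3,0],1,0],
    [[0.4,-3,0],0,0],
    [[0.3,-2.5,0],0,0],
    [[0,0,0],0,0],
    [[0,0,0],0,0],
    [[0,0,0],0,0]
  ]
}}

```text
time: 6.97
eef_pos: [0.434, 0.0431, 0.1987]
orientation: [0.775, 0.631, 0.0, -0.0]
wrist_force: [-0.4, 0.4, -5.5]
width: 0.112
gripper_force: 50.0
```

```bash
python3 - <<'E'
from h import *
s=state();print(s['time'],s['eef_pos'],s['orientation'])
im=get_image('wrist')
import pickle;c=calibration('wrist');pickle.dump((c,s),open('w3.pkl','wb'))
cv2.imwrite('pics/w3.png',cv2.convertScaleAbs(im[:,:,::-1],alpha=1.2,beta=10))
E
```

```text
6.9667 [0.4340495  0.04314314 0.19866731] [ 7.75494344e-01  6.31354482e-01  1.52678384e-04 -1.28853780e-04]
```

View pics/w3.png

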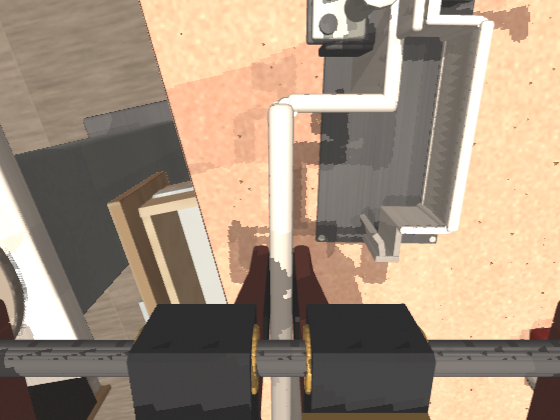

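The view shows the tray's rear screws at (321,238) and (432,239), and the mould wall corners at (489,22) and (457,229). The slot lies at (365–398, 207–260), with its mouth facing up in the image.

```bash
python3 - <<'E'
from h import *
import pickle;c,s=pickle.load(open('w3.pkl','rb'))
R=lambda u,v,z:ray('w',(u,v),z,c)[:2]
a,b=R(321,238,.007),R(432,239,.007);d=b-a;yaw=np.arctan2(d[1],d[0])-np.pi/2
print(a,b,np.linalg.norm(d),np.degrees(yaw))
A,B=R(489,22,.076),R(457,229,.076);print(A,B,np.linalg.norm(B-A),np.degrees(np.arctan2(*(B-A)[::-1])))
t0=cv2.imread('pics/w3.png')
cv2.imwrite('pics/c3.png',cv2.resize(t0[190:275,300:480],None,fx=4.4,fy=4.4,interpolation=cv2.INTER_CUBIC))
# tray edge line fit, left edge
g=cv2.cvtColor(t0,cv2.COLOR_BGR2HSV)
pts=[]
for r in list(range(60,230,10)):
    row=g[r,310:350,1].astype(int); j=np.flatnonzero(row<60)
    if len(j):pts.append((310+j[0],r))
print(pts)
E
```

```text
[ 0.4630434  -0.02867959] [ 0.58014306 -0.05395254] 0.11979588176650886 -102.17901534287593
[0.60812018 0.14339532] [ 0.57659356 -0.0139783 ] 0.16050041061417653 -101.32809776766024
[(np.int64(325), 60), (np.int64(324), 70), (np.int64(324), 80), (np.int64(323), 90), (np.int64(310), 100), (np.int64(310), 110), (np.int64(322), 120), (np.int64(321), 130), (np.int64(321), 140), (np.int64(320), 150), (np.int64(320), 160), (np.int64(319), 170), (np.int64(319), 180), (np.int64(318), 190), (np.int64(318), 200), (np.int64(318), 210), (np.int64(317), 220)]
```

View pics/c3.png

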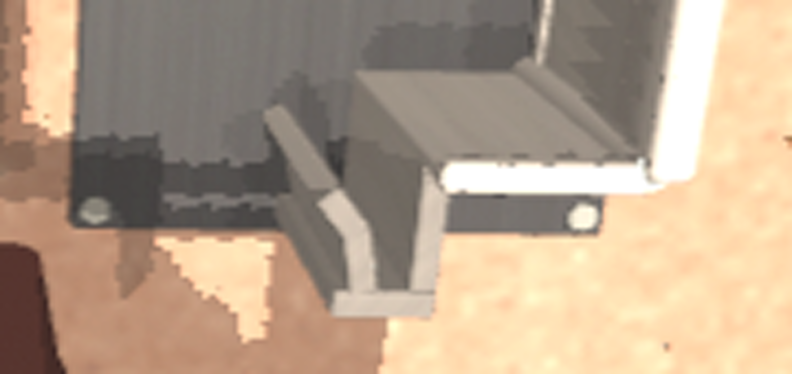

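The crop shows the screws at (95,210) and (583,216). The slot's closed end is at row 290, between the plate at x=375 and the flange face at x=412. The bent plate's tip is at (285,110).

```bash
python3 - <<'E'
from h import *
import pickle;c,s=pickle.load(open('w3.pkl','rb'))
R=lambda u,v,z:ray('w',(u,v),z,c)[:2]
C=lambda x,y,z:R(300+x/4.4,190+y/4.4,z)
l0,l1=R(325,60,.006),R(317.2,220,.006);d=l1-l0;print('left edge yaw',np.degrees(np.arctan2(d[1],d[0])))
a,b=C(95,210,.007),C(583,216,.007);d=b-a;print('screw yaw',np.degrees(np.arctan2(d[1],d[0]))-90)
th=np.radians(-102.0);u=np.array([np.cos(th),np.sin(th)]);v=np.array([-u[1],u[0]])
mid=(a+b)/2
for z in(.062,.068,.074):
    cl=[C(*p,z) for p in((375,290),(412,290),(422,190),(285,110),(345,190))]
    print(z,[tuple(np.round(1e3*np.array([(p-cl[1])@u,(p-cl[1])@v]),1)) for p in cl], 'origin',(cl[1]-.1125*u).round(4))
print('screw-mid based origin (screw x=129)',(mid-.129*u).round(4), 'edge dist', ((l1-mid)@v).round(4))
rc=C(585,235,.006); lc=C(72,228,.006);print('tray corner based',((C(603,233,.006)+C(72,226,.006))/2-.135*u).round(4))
e=s['eef_pos'][:2]
for O in[(cl[1]-.1125*u)]:pass
E
```

```text
left edge yaw -102.48505570891614
screw yaw -102.3819289630838
0.062 [(np.float64(0.1), np.float64(-7.8)), (np.float64(0.0), np.float64(0.0)), (np.float64(-22.6), np.float64(-0.3)), (np.float64(-39.8), np.float64(-29.8)), (np.float64(-22.5), np.float64(-16.1))] origin [0.5473 0.0741]
0.068 [(np.float64(0.1), np.float64(-7.6)), (np.float64(0.0), np.float64(0.0)), (np.float64(-22.1), np.float64(-0.2)), (np.float64(-39.0), np.float64(-29.2)), (np.float64(-22.0), np.float64(-15.8))] origin [0.5458 0.0773]
0.074 [(np.float64(0.0), np.float64(-7.5)), (np.float64(0.0), np.float64(0.0)), (np.float64(-21.7), np.float64(-0.2)), (np.float64(-38.2), np.float64(-28.6)), (np.float64(-21.6), np.float64(-15.5))] origin [0.5443 0.0806]
screw-mid based origin (screw x=129) [0.549  0.0848] edge dist -0.0652
tray corner based [0.5496 0.0859]
```

Request:
{"method": "servo_tool", "body": {
  "motion": [
    [[1.5,2.5,0],4,0],
    [[2.0,2.8,0],4.2,0],
    [[1.5,2.4,0],0,0],
    [[0,0,-3],0,0],
    [[0,0,-3],0,0],
    [[0,0,-3],0,0],
    [[0,0,-2.5],0,0],
    [[0,0,0],0,0],
    [[0,0,0],0,0]
  ]
}}

```text
time: 7.77
eef_pos: [0.483, 0.1207, 0.0829]
orientation: [0.727, 0.686, -0.002, -0.0]
wrist_force: [0.1, -0.6, -4.0]
width: 0.11
gripper_force: 50.0
```

```bash
python3 - <<'E'
from h import *
s=state();print(s['time'],s['eef_pos'],s['orientation'],s['wrist_force'])
a=get_image('wrist')[:,:,::-1];c=calibration('wrist')
b=get_image('top')[:,:,::-1];d=get_image('scene')[:,:,::-1]
import pickle;pickle.dump((c,s),open('w4.pkl','wb'))
cv2.imwrite('pics/w4.png',a);cv2.imwrite('pics/t4.png',b);cv2.imwrite('pics/s4.png',d)
L=cv2.resize(a[0:290,250:560],None,fx=1.3,fy=1.3)
x=cv2.resize(d[130:270,200:340],(390,390),interpolation=cv2.INTER_CUBIC)
H=max(L.shape[0],390);o=np.zeros((H,L.shape[1]+390,3),np.uint8);o[:L.shape[0],:L.shape[1]]=L;o[:390,L.shape[1]:]=x
cv2.imwrite('pics/m4.png',cv2.convertScaleAbs(o,alpha=1.3,beta=12));print(o.shape)
E
```

```text
7.7667 [0.48304975 0.12072898 0.08290108] [ 7.27447070e-01  6.86161961e-01 -1.51579079e-03 -4.75558166e-04] [ 0.13998911 -0.5900394  -4.04997182]
(390, 793, 3)
```

View pics/m4.png

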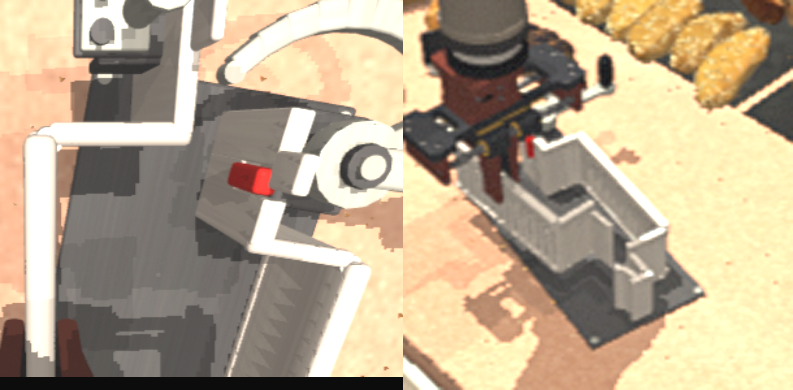

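The held half hangs over the tray with its stud well clear of the hook tip (232,72). Its tab is short of the slot. I'll lower it.

Request:
{"method": "servo_tool", "body": {
  "motion": [
    [[0,0,-1.2],0,0],
    [[0,0,-1.2],0,0],
    [[0,0,-0.6],0,0],
    [[0,0,0],0,0],
    [[0,0,0],0,0],
    [[0,0,0],0,0]
  ]
}}

```text
time: 8.42
eef_pos: [0.4847, 0.1205, 0.0546]
orientation: [0.728, 0.686, 0.001, 0.0]
wrist_force: [1.0, -0.7, -5.6]
width: 0.109
gripper_force: 50.0
```

Request:
{"method": "servo_tool", "body": {
  "motion": [
    [[0,0,-0.3],0,0],
    [[0,-0.4,0],0,0],
    [[0,-0.5,0],0,0],
    [[0,-0.5,0],0,0],
    [[0,-0.5,0],0,0],
    [[0,0,0],0,0],
    [[0,0,0],0,0]
  ]
}}

```text
time: 9.0
eef_pos: [0.484, 0.1007, 0.0507]
orientation: [0.728, 0.685, 0.0, 0.0]
wrist_force: [-0.2, 0.5, -5.5]
width: 0.112
gripper_force: 50.0
```

Request:
{"method": "servo_tool", "body": {
  "motion": [
    [[0,-0.4,0],0,0],
    [[0,-0.4,0],0,0],
    [[0,0,0],0,0]
  ]
}}

```text
time: 9.25
eef_pos: [0.4843, 0.0925, 0.0508]
orientation: [0.728, 0.686, 0.0, 0.0]
wrist_force: [0.8, -0.9, -5.9]
width: 0.111
gripper_force: 50.0
```

Request:
{"method": "servo_tool", "body": {
  "motion": [
    [[-0.1,-0.3,0],0,0],
    [[-0.1,-0.3,0],0,0],
    [[0,0,0],0,0],
    [[0,0,0],0,0]
  ]
}}

```text
time: 9.58
eef_pos: [0.483, 0.087, 0.051]
orientation: [0.728, 0.686, 0.001, 0.001]
wrist_force: [4.9, -0.9, -6.4]
width: 0.11
gripper_force: 50.1
```

```bash
python3 - <<'E'
from h import *
s=state();print(s['time'],s['eef_pos'],s['wrist_force'],s['ft_torque'])
d=get_image('scene')[:,:,::-1];b=get_image('top')[:,:,::-1]
x=cv2.resize(d[185:260,225:320],None,fx=5,fy=5,interpolation=cv2.INTER_CUBIC)
cv2.imwrite('pics/m5.png',cv2.convertScaleAbs(x,alpha=1.2,beta=10))
E
```

```text
9.5833 [0.48304396 0.08697481 0.05099626] [ 4.88723618 -0.85480875 -6.41348361] [-0.29206841 -0.82650941  0.42569033]
```

View pics/m5.png

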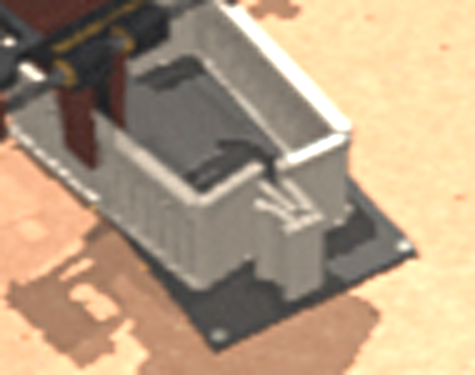

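The scene crop shows the tab between the slot plates. The +x force of 5 N says it rubs on the bent plate, so I'll ease it towards +y of the mould and keep advancing.

Request:
{"method": "servo_tool", "body": {
  "motion": [
    [[0.2,0,0],0,0],
    [[0,-0.2,0],0,0],
    [[0,-0.2,0],0,0],
    [[0,0,0],0,0],
    [[0,0,0],0,0]
  ]
}}

```text
time: 10.1
eef_pos: [0.4837, 0.0829, 0.0506]
orientation: [0.728, 0.686, -0.0, -0.0]
wrist_force: [2.2, -0.8, -5.9]
width: 0.109
gripper_force: 50.0
```

Request:
{"method": "servo_tool", "body": {
  "motion": [
    [[0.1,-0.2,0],0,0],
    [[0,-0.2,0],0,0],
    [[0,0,0],0,0],
    [[0,0,0],0,0]
  ]
}}

```text
time: 10.43
eef_pos: [0.4841, 0.0816, 0.0506]
orientation: [0.727, 0.686, 0.0, -0.002]
wrist_force: [-0.3, 7.3, -3.0]
width: 0.108
gripper_force: 50.0
```

Request:
{"method": "servo_tool", "body": {
  "motion": [
    [[0.2,0.1,0],-1.1,0],
    [[0.2,0.1,0],-1.1,0],
    [[0.2,0.1,0],-1.1,0],
    [[0.2,0.1,0],-1.1,0],
    [[0.25,0.1,0],-1.1,0],
    [[0.25,0.05,0],-1.1,0],
    [[0,0,0],0,0],
    [[0,0,0],0,0]
  ]
}}

```text
time: 11.1
eef_pos: [0.4978, 0.0847, 0.0505]
orientation: [0.766, 0.643, -0.0, -0.0]
wrist_force: [-0.1, 3.4, -4.6]
width: 0.106
gripper_force: 50.0
```

Request:
{"method": "servo_tool", "body": {
  "motion": [
    [[0.1,0.05,0],-0.6,0],
    [[0.15,0,0],-0.6,0],
    [[0.1,0.05,0],-0.6,0],
    [[0,0,0],0,0],
    [[0,0,0],0,0]
  ]
}}

```text
time: 11.52
eef_pos: [0.5015, 0.0854, 0.0506]
orientation: [0.776, 0.63, -0.0, 0.0]
wrist_force: [1.4, 1.5, -5.3]
width: 0.109
gripper_force: 50.0
```

Request:
{"method": "servo_tool", "body": {
  "motion": [
    [[0.1,0,0],-0.6,0],
    [[0.1,0.05,0],-0.6,0],
    [[0,0,-0.05],0,0],
    [[0,0,0],0,0]
  ]
}}

```text
time: 11.85
eef_pos: [0.5025, 0.0858, 0.0499]
orientation: [0.783, 0.622, -0.001, -0.0]
wrist_force: [-2.8, -1.2, -3.0]
width: 0.108
gripper_force: 50.1
```

Request:
{"method": "servo_tool", "body": {
  "motion": [
    [[0.15,0,0],-0.6,0],
    [[0.1,0,-0.05],-0.4,0],
    [[0,0,0],0,0],
    [[0,0,0],0,0]
  ]
}}

```text
time: 12.18
eef_pos: [0.504, 0.0862, 0.0495]
orientation: [0.788, 0.616, -0.002, -0.001]
wrist_force: [-7.5, -0.1, 3.6]
width: 0.115
gripper_force: 50.2
```

```bash
python3 - <<'E'
from h import *
s=state();print(s['time'],s['eef_pos'],s['orientation'],s['wrist_force'],s['ft_torque'])
a=get_image('wrist')[:,:,::-1]
import pickle;pickle.dump((calibration('wrist'),s),open('w6.pkl','wb'))
cv2.imwrite('pics/w6.png',a)
g=cv2.cvtColor(a,cv2.COLOR_BGR2HSV);m=cv2.inRange(g,(0,150,60),(8,255,255))|cv2.inRange(g,(172,150,60),(180,255,255))
n,l,st,ce=cv2.connectedComponentsWithStats(m);print([(q.tolist(),w.round().tolist()) for q,w in zip(st,ce) if q[4]>20])
E
```

```text
12.1833 [0.50404274 0.08618509 0.04945283] [ 0.7880938   0.61555191 -0.00156193 -0.00125508] [-7.52282722 -0.12477661  3.57334259] [-0.05077864  1.61813153  0.60742933]
[([0, 0, 560, 420, 234937], [279.0, 210.0]), ([399, 33, 24, 17, 263], [409.0, 41.0])]
```

```bash
python3 - <<'E'
import cv2
a=cv2.imread('pics/w6.png')[0:200,294:560]
cv2.imwrite('pics/c6.png',cv2.convertScaleAbs(cv2.resize(a,None,fx=3,fy=3,interpolation=cv2.INTER_CUBIC),alpha=1.2,beta=10))
E
```

```text
(no output)
```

View pics/c6.png

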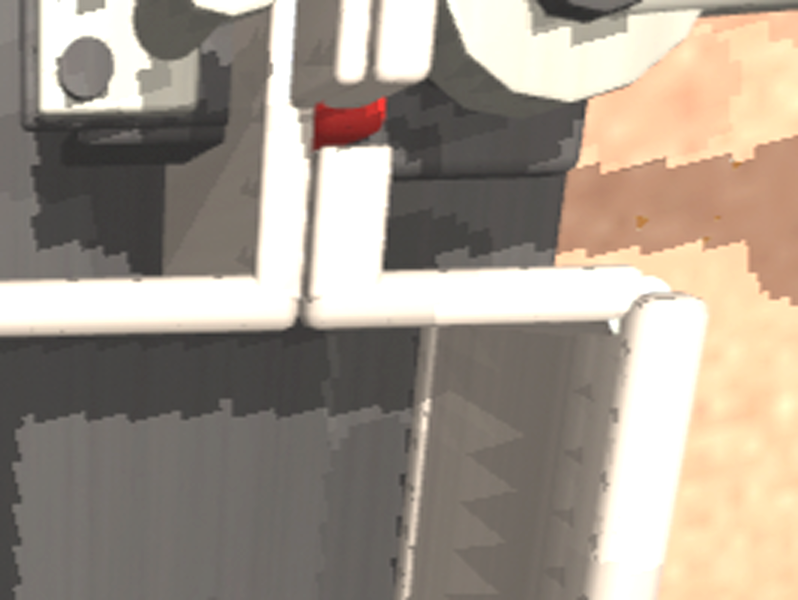

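The seam is almost shut, with a gap of about 1 mm at crop (305,200). I'll back off gently until the seal is barely pressed, then release so that the half doesn't spring out.

Request:
{"method": "servo_tool", "body": {
  "motion": [
    [[-0.1,0,0],0.5,0],
    [[-0.1,0,0],0.5,0],
    [[0,0,0],0,0],
    [[0,0,0],0,0]
  ]
}}

```text
time: 12.57
eef_pos: [0.503, 0.086, 0.0495]
orientation: [0.783, 0.622, -0.001, -0.001]
wrist_force: [-5.6, -0.9, -0.9]
width: 0.11
gripper_force: 50.1
```

Request:
{"method": "servo_tool", "body": {
  "motion": [
    [[0,0,0],0,0.2],
    [[0,0,0],0,0.3],
    [[0,0,0],0,0.35],
    [[0,0,0],0,0.35],
    [[0,0,0],0,0.35],
    [[0,0,0],0,0.35]
  ]
}}

```text
time: 13.07
eef_pos: [0.5046, 0.0863, 0.0499]
orientation: [0.783, 0.622, 0.0, 0.0]
wrist_force: [-0.6, -0.7, -0.0]
width: 0.344
gripper_force: 0.0
```

```bash
cat > gap.py <<'E'
from h import *
import pickle,sys
s=state();print(s['time'],s['eef_pos'],s['wrist_force'],s['width'])
a=get_image('wrist')[:,:,::-1];c=calibration('wrist')
cv2.imwrite(f'pics/{sys.argv[1]}.png',a);pickle.dump((c,s),open(sys.argv[1]+'.pkl','wb'))
g=cv2.cvtColor(a,cv2.COLOR_BGR2HSV)
w=(g[:,:,2]>205)&(g[:,:,1]<40)
# segments of white in rows between front wall and seal
for r in range(20,110,8):
    x=np.flatnonzero(np.diff(np.r_[0,w[r,330:500].astype(int),0]))+330
    print(r,[tuple(p) for p in x.reshape(-1,2).tolist() if p[1]-p[0]>5])
E
python3 gap.py g1; python3 - <<'E'
import cv2,numpy as np
g=cv2.cvtColor(cv2.imread('pics/w6.png'),cv2.COLOR_BGR2HSV);w=(g[:,:,2]>205)&(g[:,:,1]<40)
for r in range(20,110,12):
    x=np.flatnonzero(np.diff(np.r_[0,w[r,330:500].astype(int),0]))+330
    print(r,[tuple(p) for p in x.reshape(-1,2).tolist() if p[1]-p[0]>5])
E
```

```text
13.0667 [0.50459475 0.08634421 0.04988368] [-0.58049919 -0.69261739 -0.00101396] 0.3440169924066711
20 [(375, 381), (397, 405), (424, 441), (452, 487), (488, 500)]
28 [(375, 381), (397, 404), (424, 439), (460, 500)]
36 [(374, 381), (476, 494)]
44 [(374, 385)]
52 [(374, 386), (418, 425)]
60 [(374, 388), (404, 426)]
68 [(373, 387), (403, 425)]
76 [(373, 387), (402, 424)]
84 [(373, 387), (401, 423)]
92 [(373, 386), (401, 422)]
100 [(330, 385), (400, 500)]
108 [(330, 372), (402, 412), (419, 429), (440, 500)]
20 [(332, 344), (385, 391), (407, 416), (421, 437), (454, 500)]
32 [(330, 341), (384, 390)]
44 [(383, 394)]
56 [(383, 397), (402, 424)]
68 [(382, 396), (401, 423)]
80 [(381, 395), (400, 421)]
92 [(381, 394), (399, 420), (421, 500)]
104 [(330, 390), (400, 433), (438, 492)]
```

The fingers are clear. The gap is about 15 px, roughly 5.8 mm, which is close to the 7 mm limit for the hook. I'll regrip softly and reopen slowly so that the half settles right at the seal's edge.

Request:
{"method": "servo_tool", "body": {
  "motion": [
    [[0,0,0],0,0.2],
    [[0,0,0],0,0.1],
    [[0,0,0],0,0.1],
    [[0,0,0],0,0.1],
    [[0,0,0],0,0.11],
    [[0,0,0],0,0.12],
    [[0,0,0],0,0.13],
    [[0,0,0],0,0.14],
    [[0,0,0],0,0.15],
    [[0,0,0],0,0.16]
  ],
  "force": 15
}}

```text
time: 13.95
eef_pos: [0.5042, 0.0861, 0.0495]
orientation: [0.783, 0.622, 0.0, 0.0]
wrist_force: [-2.5, 0.5, -2.2]
width: 0.161
gripper_force: 0.9
```

Request:
{"method": "servo_tool", "body": {
  "motion": [
    [[0,0,0],0,0.17],
    [[0,0,0],0,0.18],
    [[0,0,0],0,0.19],
    [[0,0,0],0,0.2],
    [[0,0,0],0,0.21],
    [[0,0,0],0,0.23],
    [[0,0,0],0,0.25],
    [[0,0,0],0,0.3],
    [[0,0,0],0,0.35]
  ]
}}

```text
time: 14.7
eef_pos: [0.504, 0.0863, 0.0497]
orientation: [0.783, 0.622, 0.0, 0.0]
wrist_force: [-0.9, 0.7, -0.0]
width: 0.33
gripper_force: 0.0
```

```bash
python3 gap.py g2
```

```text
14.7 [0.50396943 0.08626897 0.04965964] [-0.89280285  0.74193492 -0.04757109] 0.3298122188172545
20 [(377, 383), (399, 407), (426, 443), (455, 500)]
28 [(377, 383), (428, 439), (464, 500)]
36 [(376, 383), (482, 494)]
44 [(376, 387)]
52 [(376, 388), (415, 428)]
60 [(375, 390), (405, 427)]
68 [(375, 389), (405, 427)]
76 [(375, 389), (404, 426)]
84 [(374, 388), (403, 425)]
92 [(374, 388), (403, 424)]
100 [(330, 386), (402, 500)]
108 [(330, 354), (442, 500)]
```

```bash
python3 - <<'E'
from h import *
import pickle
for n,r,L in(('w6',80,(381,395,400,421)),('g2',76,(375,389,404,426))):
    c,s=pickle.load(open(n+'.pkl','rb'))
    P=[ray('w',(x,r),.076,c)[:2] for x in L];u=np.array([-.2147,-.9767]);v=np.array([.9767,-.2147])
    print(n,[(round(1e3*p@u+194,1),round(1e3*p@v,1)) for p in P])
c,s=pickle.load(open('w3.pkl','rb'))
# lever from w2
c,s=pickle.load(open('w2.pkl','rb'));print('hub w2',ray('w',(496,82),.094,c))
a=get_image('top');cv2.imwrite('pics/t7.png',a[:,:,::-1])
for im in('pics/top0.png','pics/t7.png'):
    g=cv2.cvtColor(cv2.imread(im),cv2.COLOR_BGR2HSV)[165:200,205:250,2]
    k=(g<45).astype(np.uint8);n,l,st,ce=cv2.connectedComponentsWithStats(k);print([(q.tolist(),(w+[205,165]).round(1).tolist()) for q,w in zip(st,ce) if 8<q[4]<400])
E
```

```text
w6 [(np.float64(-85.2), np.float64(512.1)), (np.float64(-85.0), np.float64(517.2)), (np.float64(-85.0), np.float64(519.0)), (np.float64(-84.8), np.float64(526.5))]
g2 [(np.float64(-87.3), np.float64(508.3)), (np.float64(-87.2), np.float64(513.4)), (np.float64(-87.2), np.float64(518.8)), (np.float64(-87.1), np.float64(526.7))]
hub w2 [0.59326743 0.18228264 0.094     ]
[([19, 12, 4, 5, 16], [225.4, 179.2])]
[([19, 12, 4, 5, 16], [225.4, 179.2])]
```

Request:
{"method": "servo_tool", "body": {
  "motion": [
    [[0,0,1],0,0.35],
    [[0,0,2.5],0,0.35],
    [[0,0,3.5],0,0.4],
    [[0,0,3.5],0,0.5],
    [[1,0.5,3.5],-6,0.6],
    [[3,1.4,1],-7,0.6],
    [[3.2,1.5,0],-7,0.6],
    [[3.2,1.5,0],-7,0.6],
    [[3.2,1.5,0],-7,0.6],
    [[2.8,1.3,0],-7,0.6]
  ]
}}

```text
time: 15.63
eef_pos: [0.6695, 0.1649, 0.2006]
orientation: [0.952, 0.307, 0.0, -0.0]
wrist_force: [-0.0, -0.4, 0.4]
width: 0.6
gripper_force: 0.0
```

Request:
{"method": "servo_tool", "body": {
  "motion": [
    [[0.3,0.1,0],-7,0.6],
    [[0,0,0],-7,0.6],
    [[0,0,0],-7,0.6],
    [[0,0,0],-7,0.6],
    [[0,0,0],-7,0.6],
    [[0,0,0],-7,0.6],
    [[0,0,0],-6,0.6],
    [[0,0,0],0,0.6],
    [[0,0,0],0,0.6]
  ]
}}

```text
time: 16.38
eef_pos: [0.6708, 0.1644, 0.2]
orientation: [0.995, -0.103, 0.0, 0.0]
wrist_force: [1.1, -0.2, -0.5]
width: 0.603
gripper_force: 0.0
```

```bash
python3 - <<'E'
from h import *
s=state();q=s['orientation'];print(s['time'],s['eef_pos'],2*np.degrees(np.arctan2(q[1],q[0]))-90,s['joint_pos'],s['width'],s['wrist_force'])
for z in(.108,.115,.12):print(z,ray('top',(225.4,179.2),z))
a=get_image('wrist')[:,:,::-1];c=calibration('wrist');cv2.imwrite('pics/w8.png',a)
print('exp knob top/hub px',proj('w',(.6715,.1642,.126),c),proj('w',(.594,.181,.094),c))
g=cv2.cvtColor(a,cv2.COLOR_BGR2HSV)[:,:,2];k=(g<50).astype(np.uint8);n,l,st,ce=cv2.connectedComponentsWithStats(k);print([(q.tolist(),w.round(1).tolist()) for q,w in zip(st,ce) if 60<q[4]<20000])
b=get_image('top')[:,:,::-1];cv2.imwrite('pics/t8.png',b)
E
```

```text
16.3833 [0.6708033  0.16441539 0.20003293] -101.83072478953147 [-0.91723102  0.70264489  0.94688326  1.57894062 -0.60353023  1.17690412
 -1.6212444 ] 0.6029598419361786 [ 1.11630911 -0.17543316 -0.51328609]
0.108 [0.67243041 0.16620024 0.108     ]
0.115 [0.67038679 0.16537827 0.115     ]
0.12 [0.66892706 0.16479115 0.12      ]
exp knob top/hub px [280.92406302 216.02298181] [280.27359751 290.96057855]
[([172, 9, 17, 27, 157], [181.0, 23.4]), ([33, 125, 118, 85, 4344], [93.6, 167.1]), ([254, 191, 33, 69, 886], [269.8, 215.7]), ([292, 210, 60, 2, 72], [317.7, 210.2]), ([394, 211, 108, 2, 120], [446.1, 211.6]), ([37, 218, 31, 80, 1692], [51.1, 256.0]), ([324, 219, 134, 9, 656], [389.2, 224.0]), ([285, 222, 24, 37, 626], [296.5, 242.4]), ([286, 260, 13, 19, 73], [292.2, 267.7]), ([293, 372, 27, 4, 68], [307.9, 374.1]), ([311, 412, 46, 8, 189], [339.4, 416.9])]
```

Request:
{"method": "servo_tool", "body": {
  "motion": [
    [[0,0,-3],0,0.6],
    [[0,0,-3],0,0.6],
    [[0,0,-2.5],0,0.6],
    [[0,0,-1.4],0,0.6],
    [[0,0,-0.5],0,0.6],
    [[0,0,0],0,0.45],
    [[0,0,0],0,0.35],
    [[0,0,0],0,0.3],
    [[0,0,0],0,0.25],
    [[0,0,0],0,0.25]
  ],
  "force": 10
}}

```text
time: 17.32
eef_pos: [0.6719, 0.1646, 0.097]
orientation: [0.995, -0.105, 0.001, -0.001]
wrist_force: [-0.2, 0.4, 1.0]
width: 0.27
gripper_force: 0.4
```

Request:
{"method": "servo_tool", "body": {
  "motion": [
    [[0,0,0],0,0.25],
    [[0,0,0],0,0.25],
    [[0,0,0],0,0.25]
  ]
}}

```text
time: 17.57
eef_pos: [0.6711, 0.1645, 0.096]
orientation: [0.995, -0.105, 0.0, -0.0]
wrist_force: [0.2, 1.5, 0.9]
width: 0.253
gripper_force: 0.4
```

```bash
python3 - <<'E'
import numpy as np
P=np.array([59.4,18.1]);a=np.radians(np.arange(-12.2,130,5));X=P+8*np.c_[np.cos(a),np.sin(a)]
for i,d in enumerate(np.diff(X,axis=0)):print(i+1,5*(i+1),d.round(2),X[i+1].round(2))
E
```

```text
1 5 [0.12 0.69] [67.34 17.1 ]
2 10 [0.06 0.7 ] [67.39 17.79]
3 15 [-0.   0.7] [67.39 18.49]
4 20 [-0.06  0.69] [67.33 19.19]
5 25 [-0.12  0.69] [67.2  19.87]
6 30 [-0.18  0.67] [67.02 20.55]
7 35 [-0.24  0.65] [66.77 21.2 ]
8 40 [-0.3   0.63] [66.48 21.83]
9 45 [-0.35  0.6 ] [66.12 22.43]
10 50 [-0.4   0.57] [65.72 23.  ]
11 55 [-0.45  0.53] [65.27 23.54]
12 60 [-0.5   0.49] [64.77 24.03]
13 65 [-0.54  0.45] [64.24 24.47]
14 70 [-0.57  0.4 ] [63.66 24.87]
15 75 [-0.61  0.35] [63.06 25.22]
16 80 [-0.63  0.29] [62.42 25.51]
17 85 [-0.66  0.24] [61.77 25.74]
18 90 [-0.68  0.18] [61.09 25.92]
19 95 [-0.69  0.12] [60.4  26.04]
20 100 [-0.7   0.06] [59.71 26.09]
21 105 [-0.7 -0. ] [59.01 26.09]
22 110 [-0.69 -0.06] [58.31 26.03]
23 115 [-0.69 -0.12] [57.63 25.9 ]
24 120 [-0.67 -0.18] [56.95 25.72]
25 125 [-0.65 -0.24] [56.3  25.47]
26 130 [-0.63 -0.3 ] [55.67 25.18]
27 135 [-0.6  -0.35] [55.07 24.82]
28 140 [-0.57 -0.4 ] [54.5  24.42]
```

Request:
{"method": "servo_tool", "body": {
  "motion": [
    [[0.1,0.7,0],5,0.25],
    [[0.1,0.7,0],5,0.25],
    [[0,0.7,0],5,0.25],
    [[-0.1,0.7,0],5,0.25],
    [[-0.1,0.7,0],5,0.25],
    [[-0.2,0.7,0],5,0.25],
    [[0,0,0],0,0.25]
  ]
}}

```text
time: 18.15
eef_pos: [0.6688, 0.2075, 0.0957]
orientation: [0.987, 0.158, 0.0, -0.0]
wrist_force: [0.1, 0.3, -0.1]
width: 0.247
gripper_force: 0.0
```

Request:
{"method": "servo_tool", "body": {
  "motion": [
    [[-0.25,0.65,0],5,0.25],
    [[-0.3,0.6,0],5,0.25],
    [[0,0,0],0,0.25],
    [[0,0,0],0,0.25]
  ]
}}

```text
time: 18.48
eef_pos: [0.6632, 0.2186, 0.0956]
orientation: [0.971, 0.24, -0.0, -0.0]
wrist_force: [-0.9, -0.3, -0.7]
width: 0.25
gripper_force: 0.0
```

Request:
{"method": "servo_tool", "body": {
  "motion": [
    [[-0.35,0.6,0],5,0.25],
    [[-0.4,0.6,0],5,0.25],
    [[0,0,0],0,0.25],
    [[0,0,0],0,0.25]
  ]
}}

```text
time: 18.82
eef_pos: [0.6559, 0.2303, 0.0956]
orientation: [0.946, 0.323, -0.0, -0.0]
wrist_force: [0.2, -1.1, -0.4]
width: 0.246
gripper_force: 0.0
```

Request:
{"method": "servo_tool", "body": {
  "motion": [
    [[-0.45,0.5,0],5,0.25],
    [[-0.5,0.5,0],5,0.25],
    [[0,0,0],0,0.25],
    [[0,0,0],0,0.25]
  ]
}}

```text
time: 19.15
eef_pos: [0.6468, 0.2402, 0.0957]
orientation: [0.915, 0.404, 0.0, -0.0]
wrist_force: [0.9, -0.1, -1.5]
width: 0.25
gripper_force: 0.7
```

Request:
{"method": "servo_tool", "body": {
  "motion": [
    [[-0.55,0.45,0],5,0.25],
    [[0,0,0],0,0.25],
    [[0,0,0],0,0.25]
  ]
}}

```text
time: 19.4
eef_pos: [0.6409, 0.2451, 0.0957]
orientation: [0.896, 0.444, -0.0, -0.0]
wrist_force: [0.8, -0.3, 0.5]
width: 0.247
gripper_force: 0.4
```

Request:
{"method": "servo_tool", "body": {
  "motion": [
    [[-0.55,0.4,0],5,0.25],
    [[0,0,0],0,0.25],
    [[0,0,0],0,0.25]
  ]
}}

```text
time: 19.65
eef_pos: [0.6354, 0.2491, 0.0957]
orientation: [0.876, 0.482, -0.0, -0.0]
wrist_force: [-0.3, -1.3, 1.1]
width: 0.249
gripper_force: 0.5
```

Request:
{"method": "servo_tool", "body": {
  "motion": [
    [[-0.6,0.35,0],5,0.25],
    [[0,0,0],0,0.25],
    [[0,0,0],0,0.25]
  ]
}}

```text
time: 19.9
eef_pos: [0.6291, 0.253, 0.0956]
orientation: [0.854, 0.52, -0.0, -0.001]
wrist_force: [-0.1, -0.7, 0.2]
width: 0.249
gripper_force: 0.0
```

Request:
{"method": "servo_tool", "body": {
  "motion": [
    [[-0.6,0.3,0],5,0.25],
    [[0,0,0],0,0.25],
    [[0,0,0],0,0.25]
  ]
}}

```text
time: 20.15
eef_pos: [0.6232, 0.256, 0.0956]
orientation: [0.83, 0.557, -0.0, -0.001]
wrist_force: [0.3, -1.0, 0.1]
width: 0.245
gripper_force: 0.1
```

Request:
{"method": "servo_tool", "body": {
  "motion": [
    [[-0.65,0.25,0],5,0.25],
    [[0,0,0],0,0.25],
    [[0,0,0],0,0.25]
  ]
}}

```text
time: 20.4
eef_pos: [0.6174, 0.2579, 0.0957]
orientation: [0.805, 0.593, 0.0, 0.0]
wrist_force: [1.1, -1.5, -1.4]
width: 0.251
gripper_force: 1.2
```

```bash
python3 - <<'E'
from h import *
s=state();print(s['eef_pos'],s['wrist_force'],s['ft_torque'],s['joint_pos'])
a=get_image('wrist')[:,:,::-1];c=calibration('wrist');cv2.imwrite('pics/w9.png',a)
b=get_image('top')[:,:,::-1];cv2.imwrite('pics/t9.png',b);d=get_image('scene')[:,:,::-1];cv2.imwrite('pics/s9.png',d)
u=np.array([-.2147,-.9767]);v=np.array([.9767,-.2147]);O=np.array([.548,.077])
for p in[(-90,0),(-107,0),(-118,-14),(-85,0),(-134,0)]:print(p,proj('w',(*(O+p[0]/1e3*u+p[1]/1e3*v),.076),c))
E
```

```text
[0.61742243 0.2579465  0.09571259] [ 1.127862   -1.50571646 -1.36645424] [-0.36114178 -0.41059615  0.02003164] [-0.83444193  0.64912029  0.50289717  1.69935458 -0.38344248  0.89226496
 -0.47481274]
(-90, 0) [250.08444458 396.34177541]
(-107, 0) [247.11259281 375.16109326]
(-118, -14) [222.84497819 362.49314416]
(-85, 0) [250.9335394  402.39335835]
(-134, 0) [242.10447848 339.46776609]
```

Request:
{"method": "servo_tool", "body": {
  "motion": [
    [[-0.7,0.2,0],5,0.25],
    [[0,0,0],0,0.25],
    [[0,0,0],0,0.25]
  ]
}}

```text
time: 20.8
eef_pos: [0.6121, 0.2591, 0.0958]
orientation: [0.778, 0.628, 0.001, 0.002]
wrist_force: [7.7, -2.5, -5.6]
width: 0.247
gripper_force: 4.0
```

Request:
{"method": "servo_tool", "body": {
  "motion": [
    [[-0.7,0.1,0],5,0.25],
    [[0,0,0],0,0.25],
    [[0,0,0],0,0.25]
  ]
}}

```text
time: 21.05
eef_pos: [0.6085, 0.2591, 0.096]
orientation: [0.75, 0.661, 0.004, 0.004]
wrist_force: [19.4, -3.4, -15.8]
width: 0.295
gripper_force: 10.0
```

Request:
{"method": "servo_tool", "body": {
  "motion": [
    [[-0.35,0.05,0],2.5,0.25],
    [[0,0,0],0,0.25],
    [[0,0,0],0,0.25]
  ]
}}

```text
time: 21.3
eef_pos: [0.6054, 0.2589, 0.096]
orientation: [0.736, 0.677, 0.003, 0.005]
wrist_force: [19.7, -4.7, -14.5]
width: 0.368
gripper_force: 10.0
```

Request:
{"method": "servo_tool", "body": {
  "motion": [
    [[-0.35,0,0],2.5,0.25],
    [[0,0,0],0,0.25],
    [[0,0,0],0,0.25]
  ]
}}

```text
time: 21.55
eef_pos: [0.602, 0.2584, 0.096]
orientation: [0.721, 0.693, 0.003, 0.005]
wrist_force: [21.0, -5.9, -14.7]
width: 0.444
gripper_force: 10.0
```

Force jumped to about 20 N and the fingers gave way, so the lever has turned firm. I'll ease off and check the seam.

Request:
{"method": "servo_tool", "body": {
  "motion": [
    [[0.5,0,0],0,0.5],
    [[0.5,0,0],0,0.6],
    [[0,0,0],0,0.6],
    [[0,0,0],0,0.6]
  ]
}}

```text
time: 21.88
eef_pos: [0.6053, 0.2626, 0.0955]
orientation: [0.719, 0.695, -0.0, -0.001]
wrist_force: [-1.0, -0.2, -0.5]
width: 0.599
gripper_force: 0.0
```

Request:
{"method": "servo_tool", "body": {
  "motion": [
    [[0,0,1],0,0.6],
    [[0,0,3],0,0.6],
    [[0,0,4],0,0.6],
    [[0,0,3],0,0.6],
    [[0,0,0],0,0.6]
  ]
}}

```text
time: 22.3
eef_pos: [0.6092, 0.2632, 0.2136]
orientation: [0.72, 0.694, 0.005, 0.001]
wrist_force: [1.4, -0.0, 1.3]
width: 0.603
gripper_force: 0.0
```

Request:
{"method": "servo_tool", "body": {
  "motion": [
    [[-1.5,-2.5,0],-2,0.6],
    [[-2.2,-3,0],-2,0.6],
    [[-2.2,-3,0],-2,0.6],
    [[-2.2,-3,0],-2,0.6],
    [[-2.2,-3,0],-2,0.6],
    [[-1.5,-2.5,0],0,0.6],
    [[0,0,0],0,0.6],
    [[0,0,0],0,0.6]
  ]
}}

```text
time: 22.97
eef_pos: [0.487, 0.091, 0.2062]
orientation: [0.778, 0.628, 0.001, -0.001]
wrist_force: [0.1, 0.5, 0.2]
width: 0.601
gripper_force: 0.0
```

```bash
python3 - <<'E'
from h import *
import pickle
s=state();print(s['time'],s['eef_pos'],s['orientation'])
a=get_image('wrist')[:,:,::-1];c=calibration('wrist');cv2.imwrite('pics/w10.png',a);pickle.dump((c,s),open('w10.pkl','wb'))
u=np.array([-.2147,-.9767]);v=np.array([.9767,-.2147]);O=np.array([.548,.077])
for p in[(-90,0),(-107,0),(-118,-12),(-75,0),(-134,0),(90,0)]:print(p,proj('w',(*(O+p[0]/1e3*u+p[1]/1e3*v),.076),c).round())
g=cv2.cvtColor(a,cv2.COLOR_BGR2HSV);w=(g[:,:,2]>205)&(g[:,:,1]<40)
for r in range(0,200,8):
    x=np.flatnonzero(np.diff(np.r_[0,w[r,300:520].astype(int),0]))+300
    print(r,[tuple(p) for p in x.reshape(-1,2).tolist() if p[1]-p[0]>3])
b=get_image('top')[:,:,::-1];cv2.imwrite('pics/t10.png',b)
h=cv2.cvtColor(b,cv2.COLOR_BGR2HSV)[150:260,180:300,2];k=(h<45).astype(np.uint8);n,l,st,ce=cv2.connectedComponentsWithStats(k);print([(q.tolist(),(w+[180,150]).round(1).tolist()) for q,w in zip(st,ce) if 8<q[4]<1400])
E
```

```text
22.9667 [0.48701333 0.09098435 0.20621517] [ 7.77907801e-01  6.28377783e-01  5.20906170e-04 -7.38010172e-04]
(-90, 0) [361.  88.]
(-107, 0) [363.  65.]
(-118, -12) [348.  49.]
(-75, 0) [360. 108.]
(-134, 0) [365.  26.]
(90, 0) [347. 291.]
0 [(369, 380), (398, 412)]
8 [(362, 368), (370, 383), (397, 411)]
16 [(351, 368), (374, 387), (396, 410)]
24 [(343, 357), (378, 391), (395, 409)]
32 [(359, 365), (367, 374), (382, 390), (394, 408)]
40 [(334, 341), (359, 364), (366, 376), (383, 390)]
48 [(342, 348), (366, 375), (380, 388), (397, 406), (411, 417)]
56 [(370, 376), (380, 386)]
64 [(370, 376), (383, 396), (402, 409)]
72 []
80 [(356, 361), (364, 373)]
88 [(355, 361), (363, 372)]
96 [(355, 360), (362, 372)]
104 [(301, 309), (412, 422)]
112 [(301, 309), (412, 421)]
120 [(301, 308), (411, 420)]
128 [(301, 308), (411, 419)]
136 [(301, 308), (410, 418)]
144 [(301, 308), (409, 417)]
152 [(300, 307), (408, 416)]
160 [(300, 307), (407, 415)]
168 [(300, 307), (406, 414)]
176 [(300, 306), (406, 413)]
184 [(405, 412)]
192 [(300, 306), (402, 411)]
[([10, 46, 5, 5, 16], [192.2, 197.9]), ([79, 47, 3, 13, 25], [260.0, 202.7]), ([109, 70, 11, 12, 84], [293.6, 225.4]), ([92, 72, 13, 22, 152], [278.3, 232.2]), ([89, 94, 27, 15, 189], [285.7, 251.3])]
```

Request:
{"method": "servo_tool", "body": {
  "motion": [
    [[0.3,1.2,-2],0,0.6],
    [[0.3,1.2,-2],0,0.6],
    [[0.3,1.2,-2],0,0.6],
    [[0.2,1.2,-1.5],0,0.6],
    [[0,0,0],0,0.6],
    [[0,0,0],0,0.6]
  ]
}}

```text
time: 23.57
eef_pos: [0.4989, 0.1408, 0.13]
orientation: [0.776, 0.63, -0.001, 0.0]
wrist_force: [0.4, 0.6, 0.1]
width: 0.599
gripper_force: 0.0
```

```bash
python3 - <<'E'
from h import *
import pickle
s=state();print(s['time'],s['eef_pos'],s['orientation'])
a=get_image('wrist')[:,:,::-1];c=calibration('wrist');cv2.imwrite('pics/w11.png',a);pickle.dump((c,s),open('w11.pkl','wb'))
u=np.array([-.2147,-.9767]);v=np.array([.9767,-.2147]);O=np.array([.548,.077])
for p,z in[((-90,0),.076),((-112,0),.09),((-83,0),.076),((-90,5),.076)]:print(p,proj('w',(*(O+p[0]/1e3*u+p[1]/1e3*v),z),c).round(1))
g=cv2.cvtColor(a,cv2.COLOR_BGR2GRAY)
k=proj('w',(*(O-.090*u),.076),c);l=proj('w',(*(O-.112*u),.09),c)
for nm,q in(('flange',k),('lug',l)):
  for dr in(-8,0,8):
    r=int(q[1])+dr;c0=int(q[0]);print(nm,r,c0-30,g[r,c0-30:c0+30].tolist())
K=ray('top',(192.2,197.9),.115);print('knob',K,'angle',np.degrees(np.arctan2(K[1]-.181,K[0]-.594))+12.2,np.hypot(K[1]-.181,K[0]-.594))
E
```

```text
23.5667 [0.49886958 0.14081408 0.13000996] [ 7.76422038e-01  6.30212455e-01 -1.03611755e-03  7.64088431e-05]
(-90, 0) [379.9 169.2]
(-112, 0) [390.1 135.9]
(-83, 0) [378.9 180.1]
(-90, 5) [387.9 169.2]
flange 161 349 [167, 171, 176, 174, 172, 164, 125, 87, 78, 78, 79, 79, 79, 79, 78, 79, 78, 78, 78, 79, 79, 79, 79, 101, 168, 197, 200, 200, 200, 199, 198, 197, 160, 158, 191, 203, 204, 204, 203, 202, 201, 200, 200, 201, 200, 200, 182, 109, 44, 43, 44, 42, 42, 43, 42, 43, 42, 42, 43, 45]
flange 169 349 [159, 160, 162, 166, 167, 165, 162, 141, 98, 79, 79, 79, 80, 80, 79, 78, 79, 78, 79, 79, 74, 77, 86, 163, 199, 203, 200, 198, 197, 196, 197, 182, 158, 181, 199, 202, 203, 204, 204, 203, 202, 201, 201, 201, 200, 186, 124, 97, 104, 104, 104, 104, 103, 103, 103, 104, 104, 104, 104, 104]
flange 177 349 [161, 160, 162, 164, 164, 163, 161, 160, 161, 150, 107, 97, 103, 103, 95, 84, 80, 79, 80, 80, 80, 78, 153, 195, 203, 202, 199, 197, 197, 197, 182, 146, 169, 194, 199, 199, 199, 198, 198, 197, 198, 199, 200, 200, 191, 141, 105, 103, 103, 102, 103, 102, 103, 103, 104, 104, 104, 104, 104, 103]
lug
[... 296 characters left out ...]
7, 126]
lug 135 360 [172, 172, 171, 172, 170, 170, 169, 169, 168, 168, 168, 168, 167, 167, 167, 166, 166, 166, 165, 164, 163, 122, 83, 78, 78, 79, 79, 108, 160, 196, 203, 195, 177, 150, 169, 198, 205, 206, 206, 205, 205, 202, 184, 124, 135, 163, 168, 185, 193, 193, 194, 193, 193, 193, 180, 174, 174, 150, 86, 34]
lug 143 360 [163, 163, 163, 163, 162, 162, 161, 161, 162, 161, 160, 161, 160, 159, 159, 159, 156, 165, 144, 97, 77, 77, 78, 79, 79, 74, 93, 154, 189, 198, 195, 182, 148, 167, 195, 205, 205, 204, 202, 202, 201, 184, 122, 66, 67, 137, 162, 163, 181, 188, 187, 185, 169, 161, 161, 160, 160, 160, 160, 149]
knob [0.61238743 0.25606825 0.115     ] angle 88.43679185628363 0.07728738204686728
```

The seam shows only a 1–2 px dip, so it is shut. The lever stands at 1.54 rad, inside the expected firm range, and the gripper is clear of everything, so I'm handing the job in.

```bash
python3 -c "from plant import *;print(job_done())"
```

```text
the job is handed in; nothing more can be done
None
```

The job is handed in: the loose half stands on the tray with its tab in the slot, the seam looks shut, and the lever holds it alone at about 1.54 rad; I overshot the firm point, to about 20 N at the knob against your 18 N strain limit, and I couldn't read the hook's pull on the stud directly.

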